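Extend the lens bench by one hole

TASK

On the small lens bench, first press the propped-up steel cover plate down so that it lies level in its pocket, out of the way of the sliding section. Then pull up the section's spring lock plunger by its knob, slide the section out over the plate to the next hole - one hole only, not past it - and let the pin go fully home there. Finish while still holding the knob with the fingers, the pin engaged; leave the things standing round the bench alone.

Things in the scene. Friction and masses are not known exactly. Their poses are not given: they have to be found in the camera images.
- bench: Fixed aluminium lens bench, 110 (x) x 250 (y) mm, bed top 18 mm above the worktop. Origin: centre of its underside. Its +y is the way the section slides out (about the robot's left), +x away from the robot at yaw 0. Index rail, 24 mm wide, top at z = 30 mm, along x = -40 mm, y = -115 to +35 mm, with three 11 mm square holes at y = -60, -20, +20 mm. Far edge strip: top at 23 mm.
- pocket (a point): Floor centre of the bed's pocket, 60 (x) x 70 (y) mm, 6 mm deep, 12 mm above the worktop; at (14, 62, 12) mm in the bench frame. A stiff lifter bar at bench y = 36 mm props the plate's end 10 mm off the floor; 3 N on the bar (6 N at the plate's centre) sinks it flush with the floor and it stays where pushed.
- cover_plate: Loose flat steel plate 56 (x) x 66 (y) x 5 mm, about 80 g. Origin: centre of its underside; z its upward normal, axes like the bench's. Starts in the pocket with its end next to the section propped up (tilt about 0.17 rad), blocking the section. Seated, it lies level on the pocket floor, top 17 mm above the worktop.
- section (a joint): Travel (m) of the sliding tube section along bench +y: 0 at the start (first hole), 0.040 next hole, 0.080 third. Flat aluminium tube 50 x 125 mm, underside 20 mm, top 36 mm above the worktop, bench y -105 to +20 mm at the start; two black lens saddles (tops 48 mm); an ear at its near side carries the plunger over the rail. Friction about 1 N.
- plunger (a joint): Lift (m) of the spring lock plunger: 0 pin fully home in a hole, 0.008 pin riding on the rail top, 0.014 pulled right up. The spring pulls down with 3 N at 0, 6.5 N at 0.014. The round-ended 8 mm pin enters a hole 8 mm deep with 1.5 mm play either way. Moves with the section.
- knob: Black ribbed knob on the plunger, upright cylinder 22 mm in diameter, 25 mm high, moving with it. Origin: centre of its underside, on its axis. Pin home: underside 47 mm, top 72 mm above the worktop. 3 mm below its underside is a 20 mm wide collar; ear top at 38 mm. At the start its axis is at (-40, -60) mm in the bench frame.
- knob_top (a point): Centre of the knob's top face.
- next_hole (a point): Centre of the mouth of the next hole, on the index rail's top: (-40, -20, 30) mm in the bench frame, fixed.
- gauze: Bystander: sealed gauze pack 55 x 95 x 9 mm, loose, behind the bench.
- drops: Bystander: small white eye-drop bottle, 25 mm in diameter, 88 mm high, loose, standing behind the bench.
- lens_pot: Bystander: black screw pot 66 mm in diameter, 33 mm high, loose, to the right of the bench.
- case: Bystander: white contact lens case with two screw caps, 36 x 72 x 18 mm, loose, lying on the right, beyond the black pot.
There are look-alikes about, which are no part of the job. Leave any purple look-alike of the cover_plate alone.

How it is judged:
By the outcome, as a careful person would: the job done as asked, in the order asked, and still so for the second after the job is handed in, while the arm keeps its last pose, push and grip.
It also fails if it takes over 42 s, if anything falls off the work surface, if the arm or the gripper's body presses on something with over 40 N, if the wrist force passes 120 N, or if a joint passes its speed limit or range.

ROBOT

A 7-joint arm with a two-finger parallel gripper is mounted at the origin on a cart in front of the work surface, level with it; the furniture and walls round the work are solid. World frame = base frame: x ahead of the robot, y to its left, z up, the work surface at z = 0. Lengths are in mm, angles in rad, forces in N, time in s.
With the tool pointing down it reaches from about 375 to 925 mm from the base axis. Payload 3.1 kg.
Tool frame: the origin (TCP) lies midway between the tips of the shut fingers; the grasp point (between the pads) lies 19 mm behind it; z points along the fingers, y is the line along which they close (so a half turn about z gives the same grasp; the last joint's range is limited). The gripper opens to 85 mm and grips with 20 to 120 N. Pads are 22 mm wide; open, the fingers measure 114 mm over their backs; the gripper's body (76 mm by 85 mm) begins 54 mm behind the grasp point. The pads swing forward as they close: fully open they stand 13 mm farther back than shut.
Start: joints at [-1.279, 0.383, 0.044, 1.598, -0.018, 1.161, -0.05], TCP at [246.98, 601.252, 231.269] pointing down, gripper open.
Joint ranges: [-2.61, 2.61], [-0.41, 2.15], [-1.48, 1.57], [0, 2.5], [-1.57, 4.71], [0.05, 1.97], [-2.85, 2.85]. Speed limits (rad/s): [2.79, 2.79, 3.14, 3.14, 3.14, 3.14, 3.14].

INTERFACE

Orientations are given as a unit quaternion [w, x, y, z].
In Python, from cell import robot, viewer gives the robot as it stands.
- The arm moves only by the tool play_rows, never from a script. Its argument "plan" is one flat list of numbers, 6 for each row, row after row: the shift along the tool's x, y, z in units of 40 mm (1.0 is 40 mm), then the turn, a rotation vector about the tool's x, y, z in units of 6 degrees (1.0 is 6 degrees). In form: [tx, ty, tz, wx, wy, wz, tx, ty, tz, wx, wy, wz, ...]. A call has exactly 5 rows; each row is the pose to reach, as a shift and turn from the pose commanded when the call began, along the tool's axes at that moment; what a row does not reach only later rows make up. A row lasts 1/12 s, in which the tool goes at most 41.7 mm and 7.16 degrees, less where a joint would pass 70% of its speed; a pose out of reach is approached as far as the arm can. A call with a gripper value outside its range is refused whole. "gripper" is the opening, from -1 (shut) to 1 (fully open), set as the call begins (left out, the last holds). The fingers move at their own pace and stop on an object; "force" is the grip in N (left out, the last holds). Time passes only in rows, so rows that repeat a pose let the fingers close, or fill a call up. It gives the time, the measured TCP pose, the force, the opening and the grip force at its end, in the units of the state.
- robot.get_obs(): the state, without advancing time (a new reading comes with each control period).
- viewer.get_image(name): name is "scene" or "top" or "wrist"; returns a dict with "frame" (400x640x3 uint8, blue, green, red), "range_z" (400x640 float32, mm along the optical axis (not along the pixel's ray), 0 where there is no reading), "intrinsics" (3x3 intrinsics, pixels), "k1" (the pictures are not rectified: a ray, as slopes to the right and down, at radius r is drawn at 1 + k1 r^2 times it, then the intrinsics apply), "R" (3x3) and "t" (3): a world point X has camera coordinates R X + t. Camera axes: x right, y down, z forward; pixel columns grow to the right and rows downward; lengths in mm; the calibration is good to about 2 mm. A picture is of the moment at which its call begins.
- robot.finish_job(): hands the job in; it is judged then, once.
The state is a dict: "time_s": time; "joint_positions": joint angles; "joint_velocities": joint speeds; "effort": joint torques, N m; "tcp_pos": TCP position; "tool_rot": TCP orientation; "force": force on the tool from outside, world axes, zero at the start; "moment": the same for the moment, N m; "gripper_width": finger opening in mm; "finger_force": force on a finger pad.
Only numpy, scipy, OpenCV 4.12 (cv2) and the standard library are available. Lean on these libraries where they do the work, as an engineer would, in place of code of your own. Each camera call takes 0.05 s, during which the arm holds its last target. There are 200 camera calls.

## Working session

There is one attempt and no reset: what is moved stays moved. The work goes in short steps, Python scripts to look and compute and a tool call to move; the robot and the scene stay as the last step left them, time stands still between calls to the robot, and variables do not carry over. Pictures are saved under pics/ and viewed, at most 10 in all, crops included, and the job is handed in when it is done.

Besides the shell and the picture viewer there is one more tool, called after "Emit:" as name(argument=value, ...), one argument or row to a line, values as JSON. play_rows: Moves the arm, as the interface text tells. Its arguments: {"type":"object","properties":{"plan":{"type":"array"},"gripper":{"type":"number"},"force":{"type":"number"}},"required":["plan"]}

```bash
mkdir -p pics
cat > h.py <<'E'
import numpy as np, cv2
from cell import robot, viewer
def ray(im,u,v):
    K=im["intrinsics"];p=np.array([(u-K[0,2])/K[0,0],(v-K[1,2])/K[1,1]]);q=p.copy()
    for _ in range(20): q=p/(1+im["k1"]*(q@q))
    return np.array([q[0],q[1],1.])
def onz(im,u,v,z):
    R=np.array(im["R"]);t=np.array(im["t"]);c=-R.T@t;d=R.T@ray(im,u,v);return c+d*(z-c[2])/d[2]
def depth(im,u,v):
    R=np.array(im["R"]);t=np.array(im["t"]);return R.T@(ray(im,u,v)*im["range_z"][int(round(v)),int(round(u))]-t)
E
python3 - <<'E'
from h import *
import pickle
o=robot.get_obs();print(o)
for n in("scene","top"):
    im=viewer.get_image(n);cv2.imwrite(f"pics/{n}0.png",im["frame"]);pickle.dump(im,open(n+".pkl","wb"))
    print(n,-np.array(im["R"]).T@im["t"],im["k1"])
E
```

```text
{'time_s': 0.0, 'joint_positions': array([-1.27876642,  0.38386902,  0.04383036,  1.599626  , -0.01791675,
        1.16121326, -0.04988323]), 'joint_velocities': array([-7.16911241e-06,  1.38603553e-03,  6.66836600e-04, -2.17527172e-04,
       -2.98108617e-03, -3.50386885e-04,  2.35458121e-04]), 'effort': array([-1.12098930e-04, -4.33451486e+01,  1.02487251e+00, -2.49517912e+01,
        1.06714960e-02,  1.14383746e-02, -2.30416970e-05]), 'tcp_pos': array([246.65011498, 600.32949186, 229.84103913]), 'tool_rot': array([-1.99070955e-04,  1.93637628e-01,  9.81072176e-01, -1.34696542e-03]), 'force': array([ 0.19911391, -0.35222371,  0.54070109]), 'moment': array([ 0.02650924, -0.02276949,  0.0139431 ]), 'finger_force': 0.0, 'gripper_width': 85.37109823114899}
scene [ -83.33826655  997.93318624 1112.82854913] 0.02852096890494813
top [ 362.59573301  189.71638142 1252.9573807 ] -0.03379002128937944
```

View pics/top0.png

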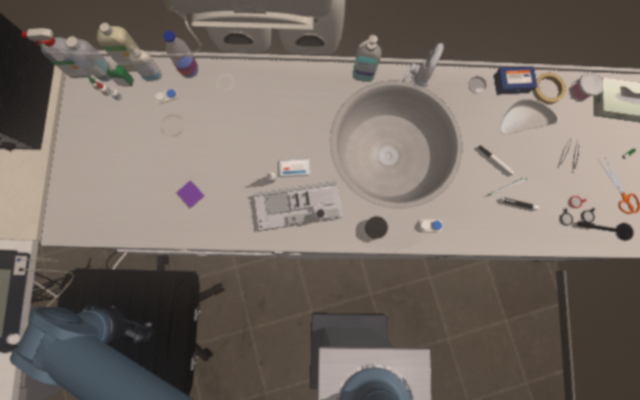

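View pics/scene0.png

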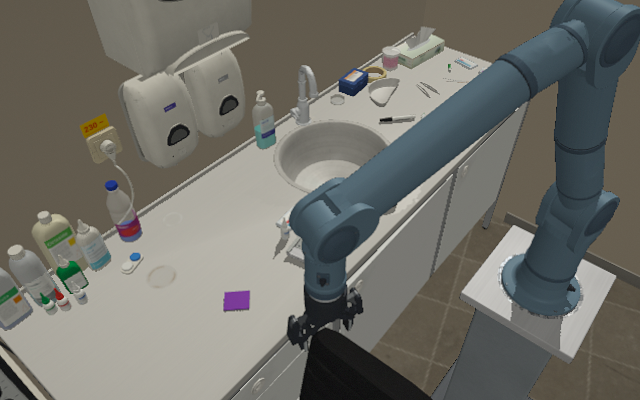

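The top view shows the bench at about (297,207), the dark knob at (320,212), the plate end at about (273,203) and a purple look-alike at (190,194). The black pot is at (376,228), the case at (430,226), the gauze at (294,168) and the drops at (271,177). The scene view shows the arm hiding the bench. Next I take a close crop.

Run:
```python
from h import *
import pickle
im=pickle.load(open("top.pkl","rb"))
c=im["frame"][150:245,235:355];cv2.imwrite("pics/crop0.png",cv2.resize(c,None,fx=6,fy=6,interpolation=cv2.INTER_CUBIC))
for u,v in((320,212),(277,203),(297,207),(190,194),(376,228)):print(u,v,depth(im,u,v).round(1),onz(im,u,v,18).round(1))
```

```text
320 212 [529.3 164.   74.9] [537.4 162.7  18. ]
277 203 [561.  290.6  20.9] [561.4 290.8  18. ]
297 207 [547.8 230.5  37.9] [550.8 231.2  18. ]
190 194 [584.7 553.6   5.1] [582.4 549.9  18. ]
376 228 [491.5  -0.9  35.5] [493.4  -3.7  18. ]
```

View pics/crop0.png

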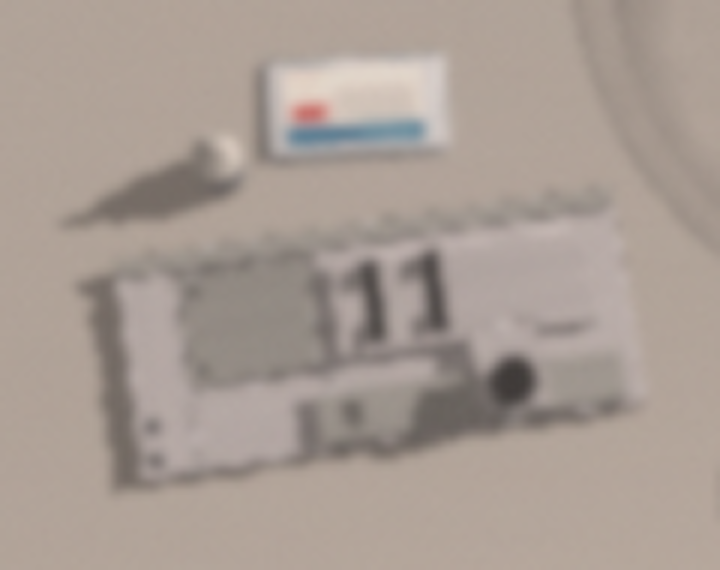

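The crop shows the grey plate at crop (258,315) and the knob at (512,380). Bench corners are about (115,270), (610,205), (640,400) and (130,480). The only plate look-alike is the purple one at image (190,194); the grey plate in the bench pocket at (278,202) is the right one. For the knob, the saddles at (296,200) and (306,198) are also dark but rectangular, and the pot is at (376,228). The round black knob at (320,213) is the right one.

```bash
cat >> h.py <<'E'
from scipy.spatial.transform import Rotation as Ro
def Rt(o=None):
    o=o or robot.get_obs();q=o["tool_rot"];return Ro.from_quat([q[1],q[2],q[3],q[0]])
def units(target,yaw=None):
    "shift (40 mm) and turn (6 deg) units from measured pose; yaw = bench yaw, tool y along bench y"
    o=robot.get_obs();R=Rt(o);d=R.inv().apply(np.array(target)-o["tcp_pos"])/40
    w=np.zeros(3)
    if yaw is not None:
        y=np.array([-np.sin(yaw),np.cos(yaw),0]);z=np.array([0,0,-1.]);x=np.cross(y,z)
        w=(R.inv()*Ro.from_matrix(np.c_[x,y,z])).as_rotvec(degrees=True)/6
    return d.round(3),w.round(3)
E
python3 - <<'E'
from h import *
import pickle
im=pickle.load(open("top.pkl","rb"))
P=lambda u,v,z:onz(im,235+u/6,150+v/6,z)
c=[P(115,270,23),P(610,205,23),P(640,400,30),P(130,480,18)]
for p in c:print(p.round(1))
k=P(512,380,72);pl=P(258,315,19);print("knob",k,"plate",pl)
e=c[0]-c[1];yw=np.arctan2(-e[0],e[1]);e2=pl-k;print(yw,np.arctan2(-e2[0],e2[1])+np.arctan2(54,122),np.hypot(*e2[:2]),np.hypot(54,122))
R=Ro.from_euler('z',yw)
print("bench from knob",k-R.apply([-40,-60,72]),"from plate",pl-R.apply([14,62,19]),"corners",np.mean(c,0))
print(units([545,245,230],yw))
E
```

```text
[583.  358.9  23. ]
[621.8 114.6  23. ]
[523.3  99.2  30. ]
[480.  347.2  18. ]
knob [525.95639575 162.88688066  72.        ] plate [562.83222993 287.84820701  19.        ]
0.15734876910216875 0.1297487836515986 130.2887571128345 133.41664064126334
bench from knob [5.56060227e+02 2.28413664e+02 1.42108547e-14] from plate [5.58720601e+02 2.24420339e+02 3.55271368e-15] corners [552.02801537 229.95065783  23.5       ]
(array([-10.275,  -5.387,   0.015]), array([-2.300e-02, -5.000e-03, -5.224e+00]))
```

Emit:
play_rows(
  plan=[-0.5, -0.25, 0, 0, 0, 0, -1.4, -0.7, 0, 0, 0, 0, -2.3, -1.2, 0, 0, 0, 0, -3.2, -1.65, 0, 0, 0, 0, -4.1, -2.1, 0, 0, 0, 0],
  gripper=-1,
  force=40,
)

```text
time_s: 0.52
tcp_pos: [367.4, 459.3, 230.7]
tool_rot: [-0.0, 0.193, 0.981, -0.001]
force: [0.1, 0.2, 0.7]
gripper_width: 25.6
finger_force: 0.0
```

Emit:
play_rows(
  plan=[-0.9, -0.5, 0, 0, 0, -0.5, -1.8, -0.95, 0, 0, 0, -1.5, -2.7, -1.4, 0, 0, 0, -2.5, -3.6, -1.9, 0, 0, 0, -3.5, -4.5, -2.4, 0, 0, 0, -4.2],
)

```text
time_s: 0.93
tcp_pos: [497.3, 302.2, 230.8]
tool_rot: [-0.0, -0.028, 1.0, -0.0]
force: [0.7, 0.7, -0.5]
gripper_width: 0.0
finger_force: 0.0
```

Run:
```python
from h import *
o=robot.get_obs();print(o["time_s"],o["tcp_pos"],o["force"],units([545,240,230],.145))
```

```text
0.9333 [497.31139653 302.21124862 230.82772284] [ 0.72849162  0.7362651  -0.50420416] (array([-1.105, -1.619,  0.02 ]), array([-0.003, -0.007, -0.858]))
```

Emit:
play_rows(
  plan=[-0.5, -0.6, 0, 0, 0, -0.5, -0.7, -1.2, 0, 0, 0, -0.9, -0.7, -1.2, 0, 0, 0, -0.9, -0.7, -1.2, 0, 0, 0, -0.9, -0.7, -1.2, 0, 0, 0, -0.9],
)

```text
time_s: 1.35
tcp_pos: [526.3, 258.4, 230.8]
tool_rot: [-0.001, -0.072, 0.997, 0.0]
force: [-0.3, 0.4, 0.3]
gripper_width: 0.2
finger_force: 0.0
```

Run:
```python
from h import *
import pickle
im=viewer.get_image("wrist");pickle.dump(im,open("w1.pkl","wb"));cv2.imwrite("pics/w1.png",im["frame"])
o=robot.get_obs();print(o["time_s"],o["tcp_pos"],o["tool_rot"],o["force"],-np.array(im["R"]).T@im["t"])
```

```text
1.4 [525.88150647 259.37159537 230.84184274] [-6.21149809e-04 -7.32382063e-02  9.97314200e-01  4.07531032e-04] [0.07331835 0.15019479 0.2025381 ] [446.32590302 247.22862773 374.11335335]
```

View pics/w1.png

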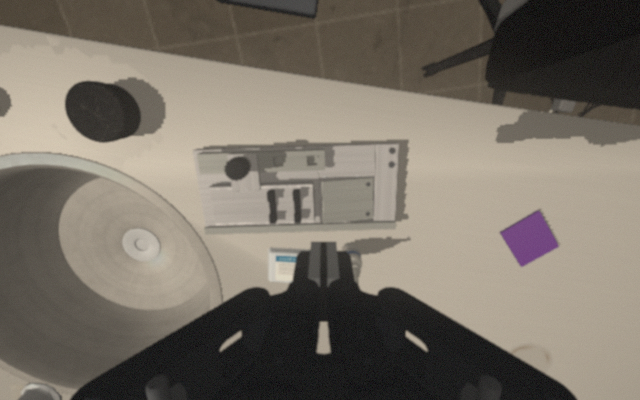

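Wrist view: the knob is at about (237,167), saddles at (272,205) and (297,205), and the plate at (320–373, 178–221). The bench's right end is at about (397,185).

Run:
```python
from h import *
import pickle
im=pickle.load(open("w1.pkl","rb"))
f=im["frame"].max(2)
m=(f[150:185,220:256]<60).astype(np.uint8)
n,l,s,c=cv2.connectedComponentsWithStats(m);i=1+s[1:,4].argmax();print("knobpx",c[i]+[220,150],s[i])
u,v=c[i]+[220,150];print("knob",onz(im,u,v,70).round(1),depth(im,u,v).round(1))
# right end white block via depth grid
R=np.array(im["R"]);t=np.array(im["t"])
for u,v in((346,200),(325,200),(368,200),(325,184),(325,216),(340,165)):print(u,v,depth(im,u,v).round(1))
c=im["frame"][130:240,190:420];cv2.imwrite("pics/w1c.png",cv2.resize(c,None,fx=3.4,fy=3.4,interpolation=cv2.INTER_CUBIC))
```

```text
knobpx [240. 160.] [20 10  1  1  1]
knob [516.7 169.9  70. ] [516.8 169.7  69.6]
346 200 [559.6 293.4  22.6]
325 200 [561.5 266.8  28.4]
368 200 [557.3 322.1  17.4]
325 184 [541.  263.7  28.7]
325 216 [582.8 269.9  28.2]
340 165 [517.2 279.   18.2]
```

View pics/w1c.png

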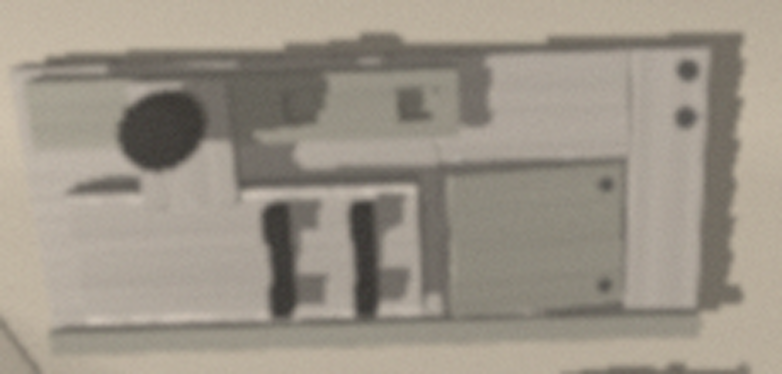

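The crop shows the knob at (162,130), the next hole at (300,105), the third hole at (412,104), and plate corners (447,168), (622,160), (622,303) and (447,317). The bench's end corners are (710,48) and (697,310).

Run:
```python
from h import *
import pickle
im=pickle.load(open("w1.pkl","rb"))
P=lambda u,v,z:onz(im,190+u/3.4,130+v/3.4,z)
obs=[((162,130),60,(-40,-60)),((410,103),29,(-40,20)),((300,104),29,(-40,-20)),((710,48),18,(-55,125)),((697,310),18,(45,125)),((622,160),17,(-14,95)),((622,303),17,(42,95)),((447,168),28,(-14,29.5)),((447,317),28,(42,29.5))]
W=np.array([P(*a,z)[:2] for a,z,b in obs]);B=np.array([b for *_,b in obs],float)
w=W-W.mean(0);b=B-B.mean(0)
yaw=np.arctan2((b[:,0]*w[:,1]-b[:,1]*w[:,0]).sum(),(b*w).sum())
R=np.array([[np.cos(yaw),-np.sin(yaw)],[np.sin(yaw),np.cos(yaw)]]);t=W.mean(0)-R@B.mean(0)
print(yaw,t);print((W-(B@R.T+t)).round(1));print(W[0])
for p in((14,48),(-40,-60)):print(p,R@p+t)
q=R@(14,48)+t;print(units([*q,60],yaw))
```

```text
0.1718005247062784 [556.9423353  231.31717122]
[[ 0.7 -0.1]
 [ 0.3 -1.7]
 [-0.6 -0.4]
 [ 0.4  0. ]
 [ 0.9  0.6]
 [-0.3 -0. ]
 [ 0.4  1.6]
 [-2.   0.7]
 [ 0.1 -0.7]]
[528.51024766 165.28180556]
(14, 48) [562.53031614 281.00393475]
(-40, -60) [527.78859182 165.36219232]
(array([-0.99 ,  0.397,  4.27 ]), array([ 0.009, -0.011, -0.241]))
```

Emit:
play_rows(
  plan=[-0.5, 0.2, 0.4, 0, 0, -0.24, -0.99, 0.4, 1.0, 0, 0, -0.24, -0.99, 0.4, 2.0, 0, 0, -0.24, -0.99, 0.4, 3.0, 0, 0, -0.24, -0.99, 0.4, 4.0, 0, 0, -0.24],
)

```text
time_s: 1.82
tcp_pos: [563.1, 282.5, 70.0]
tool_rot: [0.0, -0.087, 0.996, 0.001]
force: [-0.3, 0.7, -0.2]
gripper_width: -0.1
finger_force: 0.0
```

Emit:
play_rows(
  plan=[0, 0, 0.4, 0, 0, 0, 0, 0, 0.6, 0, 0, 0, 0, 0, 0.7, 0, 0, 0, 0, 0, 0.8, 0, 0, 0, 0, 0, 0.8, 0, 0, 0],
)

```text
time_s: 2.23
tcp_pos: [564.8, 280.5, 40.4]
tool_rot: [0.001, -0.085, 0.996, 0.001]
force: [-0.5, -0.1, 0.3]
gripper_width: 0.3
finger_force: 0.0
```

Emit:
play_rows(
  plan=[0, 0, 0.15, 0, 0, 0, 0, 0, 0.3, 0, 0, 0, 0, 0, 0.37, 0, 0, 0, 0, 0, 0.44, 0, 0, 0, 0, 0, 0.48, 0, 0, 0],
)

```text
time_s: 2.65
tcp_pos: [565.0, 279.1, 20.6]
tool_rot: [0.001, -0.084, 0.996, 0.0]
force: [-0.4, -0.0, 3.3]
gripper_width: 0.2
finger_force: 1.5
```

Emit:
play_rows(
  plan=[0, 0, 0.03, 0, 0, 0, 0, 0, 0.06, 0, 0, 0, 0, 0, 0.09, 0, 0, 0, 0, 0, 0.11, 0, 0, 0, 0, 0, 0.12, 0, 0, 0],
)

```text
time_s: 3.07
tcp_pos: [565.0, 278.8, 17.2]
tool_rot: [0.0, -0.084, 0.996, 0.0]
force: [-3.3, -2.4, 12.7]
gripper_width: 0.1
finger_force: 6.6
```

Emit:
play_rows(
  plan=[0, 0, 0.03, 0, 0, 0, 0, 0, 0.05, 0, 0, 0, 0, 0, 0.05, 0, 0, 0, 0, 0, -0.2, 0, 0, 0, 0, 0, -0.6, 0, 0, 0],
)

```text
time_s: 3.48
tcp_pos: [561.6, 278.2, 37.7]
tool_rot: [-0.002, -0.085, 0.996, -0.001]
force: [-0.8, 0.3, -0.7]
gripper_width: 0.1
finger_force: 0.0
```

Emit:
play_rows(
  plan=[0, 0, -0.9, 0, 0, 0, 0, 0, -1.9, 0, 0, 0, 0, 0, -2.9, 0, 0, 0, 0, 0, -3.6, 0, 0, 0, 0, 0, -3.6, 0, 0, 0],
)

```text
time_s: 3.9
tcp_pos: [568.1, 281.5, 191.0]
tool_rot: [0.006, -0.085, 0.996, 0.003]
force: [1.1, -0.4, 1.0]
gripper_width: 0.2
finger_force: 0.0
```

Run:
```python
from h import *
im=viewer.get_image("wrist");cv2.imwrite("pics/w2.png",im["frame"])
R=np.array(im["R"]);t=np.array(im["t"]);a=.172;Q=Ro.from_euler('z',a)
for p in((0,36),(30,36),(14,50),(14,62),(0,90),(30,90)):
    X=Q.apply([*p,17])+[557,231.3,0];c=R@X+t;s=c[:2]/c[2];s=s*(1+im["k1"]*(s@s));K=im["intrinsics"];u=K[0,0]*s[0]+K[0,2];v=K[1,1]*s[1]+K[1,2]
    print(p,int(u),int(v),depth(im,u,v).round(1))
print(units([527.8,165.4,100],.172),robot.get_obs()["time_s"])
```

```text
(0, 36) 310 158 [550.6 266.8  18.2]
(30, 36) 311 184 [580.3 271.9  17.4]
(14, 50) 323 170 [561.9 282.9  18.4]
(14, 62) 334 170 [560.2 294.8  17. ]
(0, 90) 360 157 [541.6 319.9  17.2]
(30, 90) 359 184 [570.9 324.9  18. ]
(array([ 1.451, -2.685,  2.169]), array([ 0.033,  0.071, -0.023])) 3.95
```

View pics/w2.png

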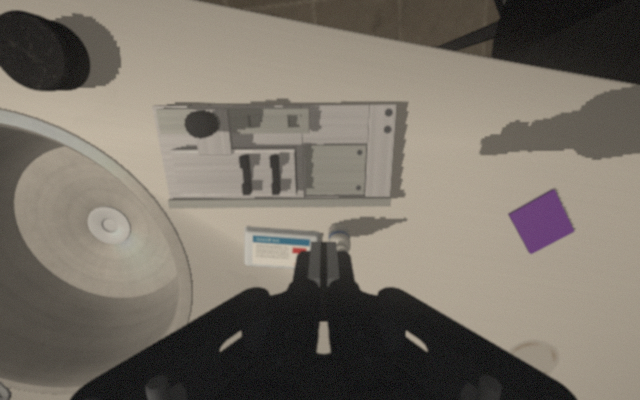

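Plate measures level (17–18 mm across it), knob at about (202,124), bystanders unmoved.

Emit:
play_rows(
  plan=[0.3, -0.7, 0.1, 0, 0, 0, 0.7, -1.4, 0.4, 0, 0, 0, 1.1, -2.1, 0.8, 0, 0, 0, 1.45, -2.68, 1.1, 0, 0, 0, 1.45, -2.68, 1.1, 0, 0, 0],
  gripper=1,
)

```text
time_s: 4.37
tcp_pos: [518.2, 154.3, 133.4]
tool_rot: [-0.007, -0.081, 0.997, -0.004]
force: [-0.5, -0.4, -1.4]
gripper_width: 60.6
finger_force: 0.0
```

Run:
```python
from h import *
im=viewer.get_image("wrist");f=im["frame"];cv2.imwrite("pics/w3.png",cv2.resize(f[60:260,200:440],None,fx=3,fy=3))
o=robot.get_obs();print(o["time_s"],o["gripper_width"],o["tcp_pos"],units([527.8,165.4,44],.172))
R=np.array(im["R"]);t=np.array(im["t"]);K=im["intrinsics"]
for X in((527.8,165.4,72),(527.8,165.4,60)):
    c=R@X+t;s=c[:2]/c[2];s=s*(1+im["k1"]*(s@s));print("pred crop px",3*(K[0,0]*s[0]+K[0,2]-200),3*(K[1,1]*s[1]+K[1,2]-60))
```

```text
4.4167 67.77469435543281 [520.31316454 158.1291969  134.9205179 ] (array([-0.238,  0.157,  2.27 ]), array([-0.032, -0.099, -0.081]))
pred crop px 405.254872095054 508.1509396604932
pred crop px 403.76681105138806 490.0528180592448
```

View pics/w3.png

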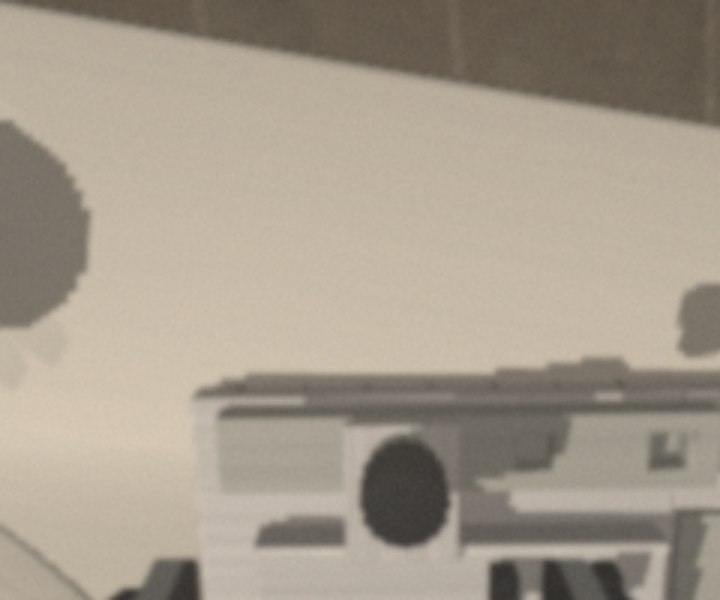

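The crop shows the knob blob centred at (405,490), exactly where predicted. Fingers are at (170,580) and (510,580), either side of it.

Emit:
play_rows(
  plan=[0, 0, 0.1, 0, 0, 0, 0, 0, 0.4, 0, 0, 0, 0, 0, 0.8, 0, 0, 0, 0, 0, 1.0, 0, 0, 0, 0, 0, 1.0, 0, 0, 0],
)

```text
time_s: 4.83
tcp_pos: [522.8, 164.4, 96.4]
tool_rot: [-0.003, -0.086, 0.996, -0.001]
force: [-0.2, -0.1, 0.1]
gripper_width: 85.5
finger_force: 0.0
```

Run:
```python
from h import *
o=robot.get_obs();print(o["gripper_width"],o["tcp_pos"],o["force"],units([527.8,165.4,44],.172))
```

```text
85.5222897522032 [522.8369645  164.42037879  96.36036675] [-0.24052439 -0.09331908  0.11982607] (array([-0.133,  0.004,  1.308]), array([-0.008, -0.049, -0.001]))
```

Emit:
play_rows(
  plan=[-0.05, 0, 0.3, 0, 0, 0, -0.1, 0, 0.6, 0, 0, 0, -0.1, 0, 0.9, 0, 0, 0, -0.1, 0, 1.1, 0, 0, 0, -0.1, 0, 1.2, 0, 0, 0],
)

```text
time_s: 5.25
tcp_pos: [527.7, 163.8, 49.3]
tool_rot: [-0.001, -0.085, 0.996, -0.001]
force: [-0.0, -1.2, -1.0]
gripper_width: 85.4
finger_force: 0.0
```

Emit:
play_rows(
  plan=[0, 0, 0.05, 0, 0, 0, 0, 0, 0.05, 0, 0, 0, 0, 0, 0.05, 0, 0, 0, 0, 0, 0.05, 0, 0, 0, 0, 0, 0.05, 0, 0, 0],
)

```text
time_s: 5.67
tcp_pos: [529.5, 164.5, 49.9]
tool_rot: [0.001, -0.085, 0.996, 0.0]
force: [1.1, 0.5, 0.1]
gripper_width: 85.1
finger_force: 0.0
```

Run:
```python
from h import *
o=robot.get_obs();print(o["gripper_width"],o["tcp_pos"],o["force"],units([527.8,165.4,44],.172))
```

```text
85.11791663680616 [529.45046823 164.45700012  49.93764917] [1.13148274 0.46243507 0.07643138] (array([0.037, 0.03 , 0.148]), array([ 0.004,  0.013, -0.025]))
```

Emit:
play_rows(
  plan=[0.02, 0.02, 0.06, 0, 0, 0, 0.02, 0.02, 0.12, 0, 0, 0, 0.02, 0.02, 0.12, 0, 0, 0, 0.02, 0.02, 0.12, 0, 0, 0, 0.02, 0.02, 0.12, 0, 0, 0],
  gripper=-1,
  force=50,
)

```text
time_s: 6.08
tcp_pos: [527.9, 164.9, 44.4]
tool_rot: [-0.0, -0.085, 0.996, -0.0]
force: [-0.7, -0.4, -0.1]
gripper_width: 25.6
finger_force: 0.0
```

Emit:
play_rows(
  plan=[0, 0, 0, 0, 0, 0, 0, 0, 0, 0, 0, 0, 0, 0, 0, 0, 0, 0, 0, 0, 0, 0, 0, 0, 0, 0, 0, 0, 0, 0],
)

```text
time_s: 6.5
tcp_pos: [528.0, 164.8, 44.6]
tool_rot: [-0.0, -0.085, 0.996, -0.0]
force: [-1.5, -1.3, 2.7]
gripper_width: 21.0
finger_force: 48.9
```

Emit:
play_rows(
  plan=[0, 0, -0.07, 0, 0, 0, 0, 0, -0.14, 0, 0, 0, 0, 0, -0.21, 0, 0, 0, 0, 0, -0.28, 0, 0, 0, 0, 0, -0.3, 0, 0, 0],
)

```text
time_s: 6.92
tcp_pos: [527.9, 164.8, 56.4]
tool_rot: [-0.0, -0.085, 0.996, -0.0]
force: [2.1, 1.7, -6.9]
gripper_width: 20.2
finger_force: 49.0
```

Emit:
play_rows(
  plan=[0, 0, 0, 0, 0, 0, 0, 0, 0, 0, 0, 0, 0, 0, 0, 0, 0, 0, 0, 0, 0, 0, 0, 0, 0, 0, 0, 0, 0, 0],
)

```text
time_s: 7.33
tcp_pos: [527.9, 164.8, 56.3]
tool_rot: [-0.0, -0.085, 0.996, -0.0]
force: [2.2, -0.3, -6.6]
gripper_width: 20.6
finger_force: 49.0
```

Emit:
play_rows(
  plan=[0, 0.12, 0, 0, 0, 0, 0, 0.3, 0, 0, 0, 0, 0, 0.5, 0, 0, 0, 0, 0, 0.7, 0, 0, 0, 0, 0, 0.85, 0, 0, 0, 0],
)

```text
time_s: 7.75
tcp_pos: [521.5, 200.1, 56.3]
tool_rot: [-0.0, -0.085, 0.996, 0.0]
force: [1.6, -0.2, -5.6]
gripper_width: 20.4
finger_force: 49.1
```

Emit:
play_rows(
  plan=[0, 0.06, 0, 0, 0, 0, 0, 0.12, 0, 0, 0, 0, 0, 0.15, 0, 0, 0, 0, 0, 0.15, 0, 0, 0, 0, 0, 0.15, 0, 0, 0, 0],
)

```text
time_s: 8.17
tcp_pos: [520.8, 204.9, 56.4]
tool_rot: [-0.0, -0.085, 0.996, 0.0]
force: [0.5, 1.4, -6.7]
gripper_width: 20.7
finger_force: 49.1
```

Run:
```python
from h import *
o=robot.get_obs();d=o["tcp_pos"]-[527.9,164.8,56.3];a=.172
print(o["tcp_pos"],d,d[:2]@[-np.sin(a),np.cos(a)],d[:2]@[np.cos(a),np.sin(a)],o["force"],o["moment"])
```

```text
[520.78269538 204.86720624  56.39110784] [-7.11730462 40.06720624  0.09110784] 40.6941411394004 -0.1546550256757412 [ 0.46761502  1.3656784  -6.65762887] [ 0.23673317 -0.12509481  0.06012674]
```

Emit:
play_rows(
  plan=[0, -0.015, 0.04, 0, 0, 0, 0, -0.015, 0.1, 0, 0, 0, 0, -0.015, 0.16, 0, 0, 0, 0, -0.015, 0.22, 0, 0, 0, 0, -0.015, 0.28, 0, 0, 0],
)

```text
time_s: 8.58
tcp_pos: [521.0, 203.9, 45.1]
tool_rot: [-0.0, -0.085, 0.996, 0.0]
force: [-1.4, 1.4, -3.7]
gripper_width: 20.3
finger_force: 49.4
```

Emit:
play_rows(
  plan=[0, 0, 0.02, 0, 0, 0, 0, 0, 0.03, 0, 0, 0, 0, 0, 0.03, 0, 0, 0, 0, 0, 0.03, 0, 0, 0, 0, 0, 0.03, 0, 0, 0],
)

```text
time_s: 9.0
tcp_pos: [521.2, 203.9, 44.6]
tool_rot: [-0.0, -0.085, 0.996, 0.0]
force: [-3.2, -0.0, 4.1]
gripper_width: 20.7
finger_force: 50.1
```

Run:
```python
from h import *
im=viewer.get_image("top");f=im["frame"];cv2.imwrite("pics/t2.png",cv2.resize(f[150:250,230:360],None,fx=5,fy=5,interpolation=cv2.INTER_CUBIC))
o=robot.get_obs();print(o["tcp_pos"],o["force"],o["gripper_width"])
im=viewer.get_image("wrist");f=im["frame"];cv2.imwrite("pics/w4.png",f)
```

```text
[521.15370251 203.87735457  44.61401419] [-4.39055838  0.01284546  4.85812629] 20.34206203834713
```

View pics/w4.png

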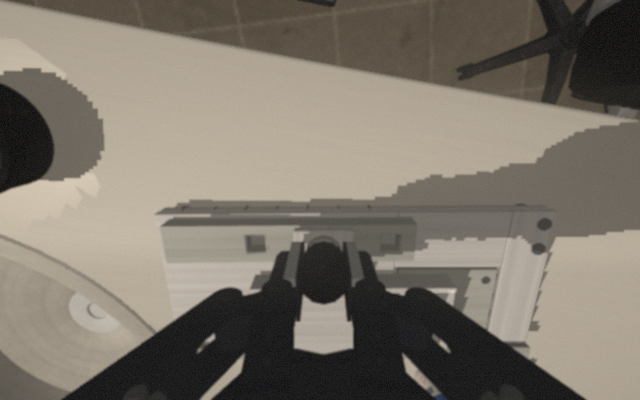

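The wrist view shows the knob held at (323,270) between the first hole (256,243), now uncovered, and the third (391,241). The section lies over the plate and the pin has bottomed at its start height.

```bash
python3 -c "
from cell import robot
print(robot.finish_job())"
```

```text
the job is handed in; nothing more can be done
None
```

The job is handed in: the plate lies level (17–18 mm measured), the section is one hole out, and the fingers still hold the knob with the pin bottomed at its starting height.

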